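# Put the yellow tea tin back into its place in the packed rack

### The arm

A 7-joint arm with a two-finger parallel gripper is mounted at the origin on a cart in front of the work surface, level with it; the furniture and walls round the work are solid. World frame = base frame: x ahead of the robot, y to its left, z up, the work surface at z = 0. Lengths are in m, angles in rad, forces in N, time in s.
With the tool pointing down it reaches from about 0.4 to 0.75 m from the base axis. Payload 19.5 kg.
Tool frame: the origin (TCP) lies midway between the tips of the shut fingers; the grasp point (between the pads) lies 19 mm behind it; z points along the fingers, y is the line along which they close (so a half turn about z gives the same grasp; the last joint's range is limited). The gripper opens to 85 mm and grips with 20 to 120 N. Pads are 22 mm wide; open, the fingers measure 114 mm over their backs; the gripper's body (76 mm by 85 mm) begins 54 mm behind the grasp point. The pads swing forward as they close: fully open they stand 13 mm farther back than shut.
Start: joints at [-1.234, 0.707, -0.028, 1.485, 0.022, 0.951, -0.075], TCP at [0.213, 0.534, 0.231] pointing down, gripper open.
Joint ranges: [-2.71, 2.71], [-0.32, 2.16], [-1.57, 1.52], [0, 2.45], [-1.46, 4.6], [0, 2.02], [-2.83, 2.83]. Speed limits (rad/s): [1.89, 1.89, 2.57, 2.57, 3.01, 3.01, 3.01].

### API

Orientations are given as a unit quaternion [x, y, z, w].
In Python, from station import r gives the robot as it stands.
- The arm moves only by the tool play_rows, never from a script. Its arguments are lists of equal length, an entry for each row: "claw": the opening, from 0 (shut) to 1 (fully open); "xyz": the shift along the tool's x, y, z in mm, a list of three; "twist": the turn about the tool's z in degrees. In form: {"claw": [claw, ...], "xyz": [[dx, dy, dz], ...], "twist": [twist, ...]}. A call has 1 to 5 rows; each row shifts and turns the commanded pose from where the row before left it, along the tool's axes as they then stand; what a row does not reach is not made up. A row lasts 1/8 s, in which the tool goes at most 62.5 mm and 10.7 degrees, less where a joint would pass 70% of its speed; a pose out of reach is approached as far as the arm can. A call is refused whole if a number of a shift passes 62.5 or a number of a turn 10.7, either way. A call with a gripper value outside its range is refused whole. The fingers move at their own pace and stop on an object; the grip force is fixed at half the most. Time passes only in rows, so rows that do not move let the fingers close. It gives the time, the measured TCP pose, the force, the opening and the grip force at its end, in the units of the state.
- r.observe(): the state, without advancing time (a new reading comes with each control period).
- r.capture(name): name is "scene" or "top" or "wrist"; returns a dict with "color" (384x512x3 uint8, red, green, blue), "depth" (384x512 float32, m along the optical axis (not along the pixel's ray), 0 where there is no reading), "camera_matrix" (3x3 intrinsics, pixels), "R" (3x3) and "t" (3): a world point X has camera coordinates R X + t; the wrist camera has in their place "tool_from_camera" (4x4, takes a point from camera to tool coordinates, whose origin is the TCP and whose axes are the flange's). Camera axes: x right, y down, z forward; pixel columns grow to the right and rows downward; lengths in m; the calibration is good to about 2 mm. A picture is of the moment at which its call begins: read the wrist's pose just before it.
- r.job_done(): hands the job in; it is judged then, once.
The state is a dict: "t": time; "qpos": joint angles; "joint_velocities": joint speeds; "effort": joint torques, N m; "tcp_pos": TCP position; "eef_rot": TCP orientation; "wrist_force": force on the tool from outside, world axes, zero at the start; "moment": the same for the moment, N m; "finger_gap": finger opening in m; "grip_force": force on a finger pad.
Only numpy, scipy, OpenCV 4.12 (cv2) and the standard library are available. Lean on these libraries where they do the work, as an engineer would, in place of code of your own. Each camera call takes 0.05 s, during which the arm holds its last target. There are 200 camera calls.

### The job

Put the yellow tea tin back in the rack directly to the right of the red tin: push the tins to the right of the red one aside together with the rack's sliding end to open a gap, and stand the yellow tin upright in it, fully down on the rack's floor. Then push the sliding end back to the left until all five tins are closed up against the sprung pad at the left and you feel it resist; press to about 15 N, never squeeze beyond 30 N. Leave all five tins standing square in the rack and do not shift the glass, the olive jar or the salt shaker.

Things in the scene. Friction and masses are not known exactly. Their poses are not given: they have to be found in the camera images.
- rack: Fixed dark wooden trough for a row of tins along its y. Origin on the worktop; x away from the robot, y left, z up. Inner floor 10 mm up, x -38 to 38 mm, polished: tins slide easily but tip if pushed high. Walls' tops above the worktop: front lip 24 mm, back 40, left end (+y) 66, right end lip 24 mm (12 thick). Left: black sprung pad (7 N/mm, 8 mm travel), its face set at y = 142 to 160 mm: setting not given, feel it.
- slider_end (a joint): Sliding end that closes the row on the right: upright steel plate 12 mm thick, 70 mm wide, top 71 mm above the worktop. Value in m: 0 = inner face at rack y = -68 mm; grows to the right (rack -y), stop at 0.060. Friction 1 N, stays where left. Row and plate slide at up to 6 N. Closed on five tins it reads 0.032 to 0.050, by the pad's setting.
- slider_end_outer (a point): Point on the outer (right, -y) face of the sliding end, mid-width, 46 mm above the worktop; axes as the rack's. The plate can be pushed left here, above the low end lip.
- red_tin_mid (a point): Loose tea tin, red lid and label: box 70 mm deep (its x), 52 mm thick (y), 50 mm high, about 0.3 kg; on its flat top in the middle an upright dark steel round knob, 18 mm across, 24 mm high. Point: middle of the box, 25 mm above its underside, 37 mm below the knob's middle; z up. Starts first, second or third in the row.
- blue_tin_mid (a point): Loose tea tin, blue lid and label: box 70 mm deep (its x), 52 mm thick (y), 50 mm high, about 0.3 kg; on its flat top in the middle an upright dark steel round knob, 18 mm across, 24 mm high. Point: middle of the box, 25 mm above its underside, 37 mm below the knob's middle; z up. Starts in the row.
- green_tin_mid (a point): Loose tea tin, green lid and label: box 70 mm deep (its x), 52 mm thick (y), 50 mm high, about 0.3 kg; on its flat top in the middle an upright dark steel round knob, 18 mm across, 24 mm high. Point: middle of the box, 25 mm above its underside, 37 mm below the knob's middle; z up. Starts in the row.
- white_tin_mid (a point): Loose tea tin, white lid and label: box 70 mm deep (its x), 52 mm thick (y), 50 mm high, about 0.3 kg; on its flat top in the middle an upright dark steel round knob, 18 mm across, 24 mm high. Point: middle of the box, 25 mm above its underside, 37 mm below the knob's middle; z up. Starts last on the right of the row. Knobs of packed tins stand 52 mm apart.
- yellow_tin_mid (a point): The missing, loose tea tin, yellow lid and label: box 70 mm deep (its x), 52 mm thick (y), 50 mm high, about 0.3 kg; on its flat top in the middle an upright dark steel round knob, 18 mm across, 24 mm high. Point: middle of the box, 25 mm above its underside, 37 mm below the knob's middle; z up. Starts on the worktop, left of the rack.
- tumbler: Cut-glass tumbler, 73 mm across and 88 mm high, right of the rack; origin at the centre of its underside. Bystander.
- olives: Glass jar of olives, 63 mm across and 110 mm high, behind the yellow tin; origin at the centre of its underside. Bystander.
- salt: Salt shaker with a steel top, 44 mm across and 90 mm high, behind the yellow tin; origin at the centre of its underside. Bystander.
Mind the look-alikes: they are no part of the job. What is shaped like the part that bears blue_tin_mid but purple is not meant. Leave any orange look-alike of the part that bears red_tin_mid alone.

How it is judged:
By the outcome, as a careful person would: the job done as asked, in the order asked, and still so for the second after the job is handed in, with the robot touching nothing.
It also fails if it takes over 64 s, if anything falls off the work surface, if the arm or the gripper's body presses on something with over 40 N, if the wrist force passes 120 N, or if a joint passes its speed limit or range.

## Working session

There is one attempt and no reset: what is moved stays moved. The work goes in short steps, Python scripts to look and compute and a tool call to move; the robot and the scene stay as the last step left them, time stands still between calls to the robot, and variables do not carry over. Pictures are saved under pics/ and viewed, at most 12 in all, crops included, and the job is handed in when it is done.

Besides the shell and the picture viewer there is one more tool, called after "Call:" as name([rows], argument=value, ...), one row to a line, values as JSON. play_rows: Moves the arm, as the interface text tells. Its arguments: {"type":"object","properties":{"claw":{"type":"array"},"xyz":{"type":"array"},"twist":{"type":"array"}},"required":["claw","xyz","twist"]}

```bash
mkdir -p pics
python3 - <<'E'
from station import r
import cv2,numpy as np,pickle
s=r.observe();print({k:np.round(v,3) for k,v in s.items()})
for n in("top","scene"):
    c=r.capture(n);pickle.dump(c,open(n+".pkl","wb"))
    cv2.imwrite(f"pics/{n}0.png",cv2.resize(c["color"][:,:,::-1],(768,576)))
    print(n,c["camera_matrix"],c["R"],c["t"])
E
```

```text
{'t': np.float64(0.0), 'qpos': array([-1.234,  0.707, -0.028,  1.485,  0.022,  0.951, -0.075]), 'joint_velocities': array([-0.001,  0.002, -0.001,  0.   , -0.   ,  0.   , -0.001]), 'effort': array([ 0.0000e+00, -8.8321e+01,  1.2350e+00, -2.3618e+01,  1.7000e-02,
        6.0000e-03, -0.0000e+00]), 'tcp_pos': array([0.213, 0.534, 0.231]), 'eef_rot': array([ 0.188,  0.982, -0.001, -0.   ]), 'wrist_force': array([ 0.133,  0.691, -0.852]), 'moment': array([-0.044,  0.006, -0.023]), 'grip_force': np.float64(0.0), 'finger_gap': np.float64(0.085)}
top [[456.66627874   0.         253.55289831]
 [  0.         456.66627874 193.29238437]
 [  0.           0.           1.        ]] [[ 0.00200226 -0.9999756   0.00669309]
 [-0.9881224  -0.00300687 -0.15363943]
 [ 0.15365581 -0.00630596 -0.98810431]] [-1.12539549e-03  5.38642984e-01  1.34291698e+00]
scene [[438.30071129   0.         256.30332252]
 [  0.         438.30071129 203.59271651]
 [  0.           0.           1.        ]] [[-0.89039091 -0.45459019 -0.02349037]
 [-0.16883802  0.37774063 -0.91038769]
 [ 0.42272657 -0.80663485 -0.41308893]] [0.49260479 0.14590831 1.4788101 ]
```

View pics/top0.png

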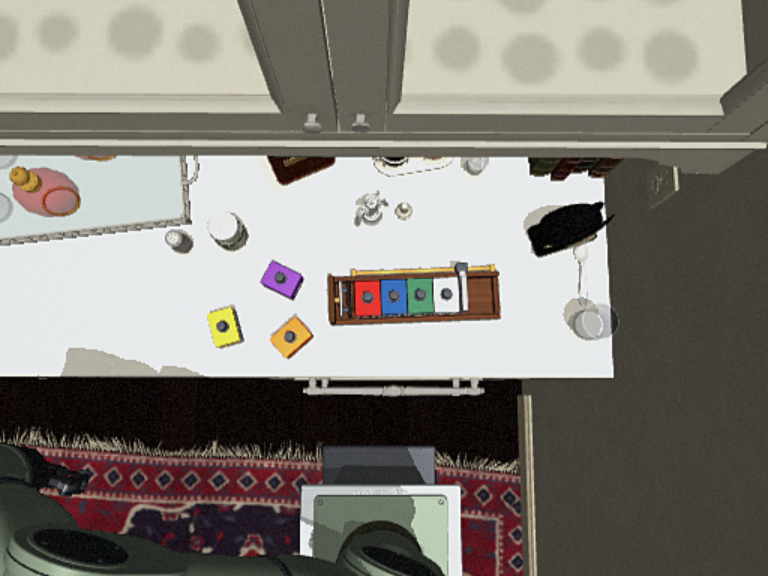

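View pics/scene0.png

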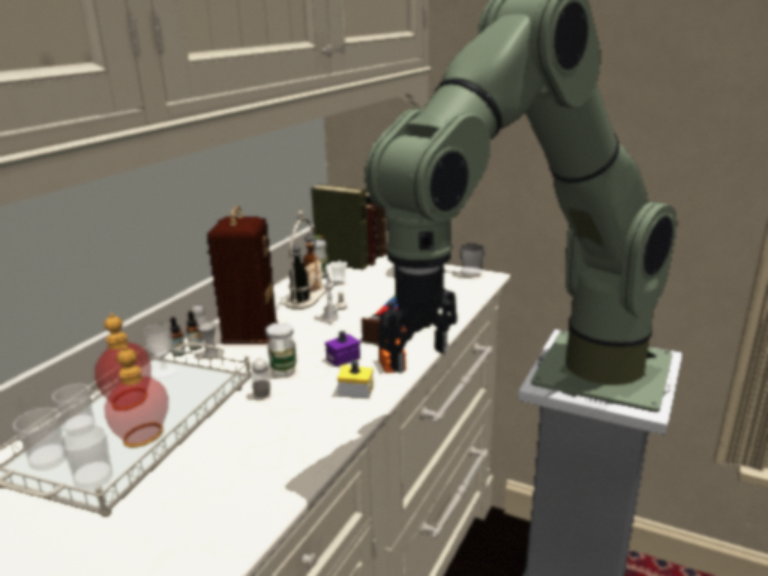

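```bash
cat > h.py <<'E'
import numpy as np,cv2,pickle
from scipy.spatial.transform import Rotation as Ro
def at(c,u,v,z):  # pixel -> world on plane z
    K=c["camera_matrix"];R=np.array(c["R"]);t=np.array(c["t"])
    d=R.T@np.linalg.inv(K)@[u,v,1];o=-R.T@t
    return o+d*(z-o[2])/d[2]
def fwd(c,X):
    p=c["camera_matrix"]@(c["R"]@np.array(X)+c["t"]);return p[:2]/p[2]
def crop(c,u0,v0,w,h,s,name):
    cv2.imwrite(f"pics/{name}.png",cv2.resize(c["color"][v0:v0+h,u0:u0+w,::-1],None,fx=s,fy=s,interpolation=cv2.INTER_CUBIC))
def tin(c,col,ztop):
    h=cv2.cvtColor(c["color"],cv2.COLOR_RGB2HSV).astype(int);H,S,V=h[...,0],h[...,1],h[...,2]
    lo,hi={"y":(25,33),"r":(0,6),"b":(95,118),"g":(50,85)}[col]
    m=((H>=lo)&(H<=hi)&(S>120)&(V>90)).astype(np.uint8)
    if col=="r": m|=((H>174)&(S>120)&(V>90)).astype(np.uint8)
    m[:,:130]=0;m[:170]=0;m[260:]=0
    n,l,st,ce=cv2.connectedComponentsWithStats(m);i=1+np.argmax(st[1:,4])
    v,u=np.nonzero(l==i)
    P=np.array([at(c,a,b,ztop)[:2] for a,b in zip(u,v)])
    (cx,cy),(w,hh),a=cv2.minAreaRect((P*1000).astype(np.float32))
    return cx,cy,w,hh,a,st[i]
E
python3 - <<'E'
from h import *
c=pickle.load(open("top.pkl","rb"))
crop(c,130,165,220,70,3.6,"c1")
crop(c,212,172,130,50,6.1,"c2")
for k,z in(("y",.05),("r",.06),("b",.06),("g",.06)):print(k,np.round(tin(c,k,z)[:5],1),tin(c,k,z)[5])
E
```

```text
y [463.2 314.3  69.3  49.6  16.1] [138 205  22  26 328]
r [5.201e+02 2.740e+01 6.940e+01 5.090e+01 2.000e-01] [236 187  18  24 348]
b [ 5.218e+02 -2.500e+01  7.250e+01  4.800e+01  1.000e-01] [254 186  17  25 335]
g [ 503.8 -100.9    3.    18.1   89.5] [287 201   2   7   9]
```

View pics/c1.png

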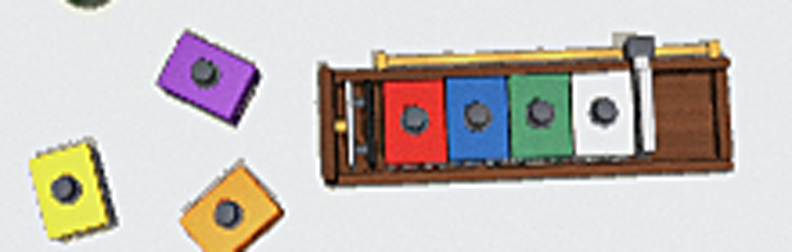

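View pics/c2.png

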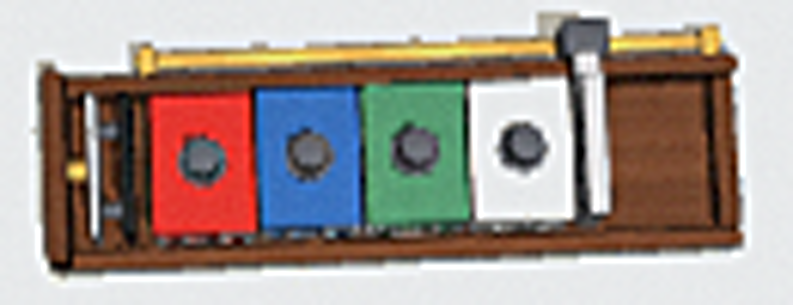

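Run:
```python
from h import *
c=pickle.load(open("top.pkl","rb"))
f=lambda p,u0,v0,s,z:at(c,u0+(p[0]+.5)/s-.5,v0+(p[1]+.5)/s-.5,z)[:2]*1000
c1=lambda p,z:f(p,130,165,3.6,z).round(1); c2=lambda p,z:f(p,212,172,6.1,z).round(1)
print("yknob",c1((65,186),.074))
for n,p in dict(r=(204,156),b=(309,153),g=(416,148),w=(523,144)).items():print(n,c2(p,.084))
# wall corners
print("back top L/R",c2((70,80),.04),c2((737,62),.04)); print("front top L/R",c2((70,262),.024),c2((741,240),.024))
print("pad face",c2((134,160),.05),"red left edge",c2((152,165),.06),"plate inner/outer",c2((583,130),.071),c2((608,130),.071))
print("lip in/out",c2((714,150),.024),c2((737,150),.024),"left end outer",c2((45,170),.066))
q=c1
print("y corners",[c1(p,.05) for p in((30,155),(90,138),(116,222),(62,239))])
# robust edge: yaw of yellow, row
for k,z in(("r",.06),("b",.06)):
    print(k,tin(c,k,z)[:5])
```

```text
yknob [464.4 310.7]
r [520.5  25.5]
b [522.1 -25. ]
g [524.7 -76.5]
w [ 526.8 -128.1]
back top L/R [565.1  93.1] [ 575.3 -240.3]
front top L/R [475.6  92.9] [ 487.6 -243. ]
pad face [523.4  60.4] red left edge [519.5  51.2] plate inner/outer [ 535.8 -158.8] [ 535.8 -170.9]
lip in/out [ 533.1 -230.5] [ 533.2 -242.1] left end outer [516.  103.1]
y corners [array([492.7, 346.2]), array([507.1, 296.9]), array([437.1, 272.9]), array([422.9, 317. ])]
r (520.1055297851562, 27.412521362304688, 69.37164306640625, 50.908180236816406, 0.18091049790382385)
b (521.7894287109375, -25.001468658447266, 72.46961975097656, 47.97419738769531, 0.1061028465628624)
```

```bash
cat >> h.py <<'E'
def pose():
    from station import r
    s=r.observe();M=Ro.from_quat(s["eef_rot"]).as_matrix()
    return s,np.array(s["tcp_pos"])*1000,M
def plan(target,ang,n):
    """target mm; ang: world angle (deg) of tool y; rows of n steps"""
    s,p,M=pose();a=np.degrees(np.arctan2(M[1,1],M[0,1]))
    tw=-((ang-a+90)%180-90)/n; d=(np.array(target)-p)/n
    print("t",round(float(s["t"]),2),"tcp",p.round(1),"yang",round(a,2),"F",np.round(s["wrist_force"],1),"gap",round(s["finger_gap"]*1000,1),"tilt",M[:,2].round(3))
    out=[]
    for i in range(n):
        out.append((M.T@d).round(0 if abs(d).max()>8 else 1).tolist()); M=M@Ro.from_euler("z",tw,degrees=True).as_matrix()
    print(out,"twist",round(tw,2))
E
python3 -c "
from h import *
plan((520.5,26,140),2.3,13)"
```

```text
t 0.1 tcp [212.6 534.  230.9] yang 68.29 F [ 0.8 -0.1  0. ] gap 85.5 tilt [-0.    -0.001 -1.   ]
[[-36.0, -28.0, 7.0], [-39.0, -24.0, 7.0], [-41.0, -21.0, 7.0], [-42.0, -17.0, 7.0], [-44.0, -13.0, 7.0], [-45.0, -9.0, 7.0], [-45.0, -5.0, 7.0], [-46.0, -1.0, 7.0], [-46.0, 3.0, 7.0], [-45.0, 7.0, 7.0], [-44.0, 11.0, 7.0], [-43.0, 15.0, 7.0], [-42.0, 18.0, 7.0]] twist 5.08
```

Call:
play_rows([
  [-36, -28, 7],
  [-39, -24, 7],
  [-41, -21, 7],
  [-42, -17, 7],
  [-44, -13, 7],
], claw=[1, 1, 0.6, 0.6, 0.6], twist=[5.1, 5.1, 5.1, 5.1, 5.1])

```text
t: 0.72
tcp_pos: [0.3312, 0.3371, 0.196]
eef_rot: [0.402, 0.916, -0.0, 0.0]
wrist_force: [1.2, -0.1, -0.4]
finger_gap: 0.0514
grip_force: 0.0
```

Call:
play_rows([
  [-45, -9, 7],
  [-45, -5, 7],
  [-46, -1, 7],
  [-46, 3, 7],
  [-45, 7, 7],
], claw=[0.6, 0.6, 0.6, 0.6, 0.6], twist=[5.1, 5.1, 5.1, 5.1, 5.1])

```text
t: 1.35
tcp_pos: [0.4502, 0.1416, 0.161]
eef_rot: [0.594, 0.805, -0.0, -0.0]
wrist_force: [1.4, 0.1, 0.1]
finger_gap: 0.0513
grip_force: 0.0
```

Call:
play_rows([
  [-44, 11, 7],
  [-43, 15, 7],
  [-42, 18, 7],
  [0, 0, 0],
  [0, 0, 0],
], claw=[0.6, 0.6, 0.6, 0.6, 0.6], twist=[5.1, 5.1, 5.1, 0, 0])

```text
t: 1.98
tcp_pos: [0.5197, 0.0264, 0.1402]
eef_rot: [0.694, 0.72, -0.0, -0.0]
wrist_force: [-0.2, 0.5, 0.3]
finger_gap: 0.0511
grip_force: 0.0
```

Run:
```python
from h import *
plan((520.5,26,66),2.3,4)
from station import r
s,p,M=pose();c=r.capture("wrist");pickle.dump((p,M,c),open("w1.pkl","wb"))
crop(c,0,0,512,384,1.5,"w1");print(c["tool_from_camera"].round(3),c["camera_matrix"].round(1))
```

```text
t 1.98 tcp [519.7  26.4 140.2] yang 2.05 F [-0.2  0.5  0.3] gap 51.1 tilt [-0.001  0.    -1.   ]
[[-0.0, 0.0, 19.0], [-0.0, 0.0, 19.0], [-0.0, 0.0, 19.0], [-0.0, 0.0, 19.0]] twist -0.06
[[ 0.    -0.965 -0.263  0.066]
 [ 1.     0.     0.001 -0.   ]
 [-0.001 -0.263  0.965 -0.143]
 [ 0.     0.     0.     1.   ]] [[293.8   0.  253.6]
 [  0.  293.8 188. ]
 [  0.    0.    1. ]]
```

View pics/w1.png

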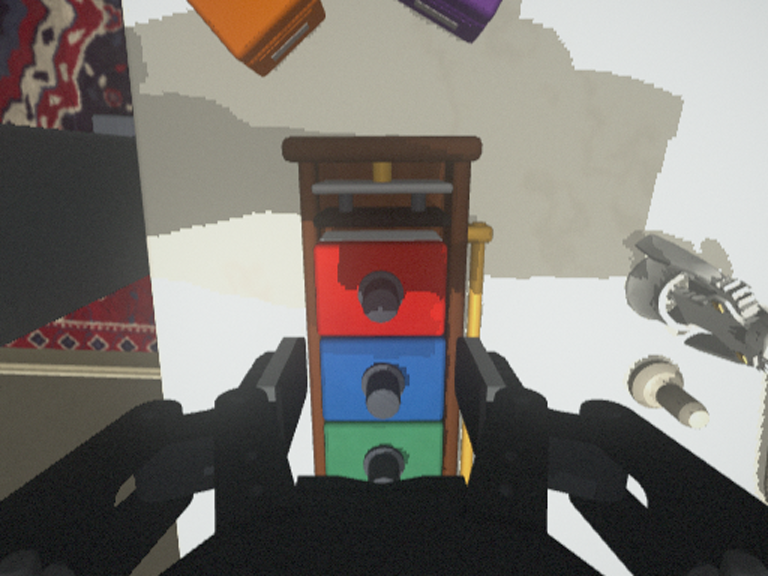

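```bash
cat >> h.py <<'E'
def wat(w,u,v,z):  # wrist px -> world mm on plane z mm
    p,M,c=w;T=np.array(c["tool_from_camera"]);d=M@T[:3,:3]@np.linalg.inv(c["camera_matrix"])@[u,v,1];o=p+M@T[:3,3]*1000
    return (o+d*(z-o[2])/d[2]).round(1)
E
python3 - <<'E'
from h import *
w=pickle.load(open("w1.pkl","rb"));g=lambda u,v,z:wat(w,(u+.5)/1.5-.5,(v+.5)/1.5-.5,z)
print("rk",g(382,286,84),"bk",g(384,374,84) ,g(383,402,84),"red far edge",g(316,241,60),g(445,241,60),"red/blue",g(318,337,60),g(446,336,60),"walls back",g(459,300,40),"front",g(309,300,24),"pad",g(380,207,50))
E
```

```text
rk [520.   36.5  84. ] bk [522.6  -8.8  84. ] [522.7 -24.3  84. ] red far edge [485.7  52.4  60. ] [551.6  54.8  60. ] red/blue [ 4.866e+02 -2.000e-01  6.000e+01] [556.    2.8  60. ] walls back [565.3  17.3  40. ] front [476.2   9.   24. ] pad [517.8  69.8  50. ]
```

Call:
play_rows([
  [0, 1, 20],
  [0, 0, 20],
  [0, 0, 20],
  [0, 0, 14],
  [0, 0, 0],
], claw=[0.6, 0.6, 0.6, 0.6, 0], twist=[0, 0, 0, 0, 0])

```text
t: 2.65
tcp_pos: [0.5206, 0.0263, 0.0659]
eef_rot: [0.694, 0.72, -0.0, -0.0]
wrist_force: [-0.7, 0.2, 0.5]
finger_gap: 0.0342
grip_force: 0.0
```

Call:
play_rows([
  [0, 0, 0],
  [0, 0, 0],
  [0, 0, 0],
], claw=[0, 0, 0], twist=[0, 0, 0])

```text
t: 3.02
tcp_pos: [0.5213, 0.026, 0.0669]
eef_rot: [0.695, 0.719, 0.0, 0.0]
wrist_force: [-1.4, 1.1, 7.5]
finger_gap: 0.0156
grip_force: 59.1
```

Call:
play_rows([
  [2, 0, -0.5],
  [2, 0, 0],
  [1, 0, 0],
  [0, 0, 0],
], claw=[0, 0, 0, 0], twist=[0, 0, 0, 0])

```text
t: 3.52
tcp_pos: [0.5209, 0.0309, 0.0669]
eef_rot: [0.695, 0.719, 0.0, 0.0]
wrist_force: [-0.4, -0.5, 4.8]
finger_gap: 0.0157
grip_force: 59.2
```

Call:
play_rows([
  [1, 0, 0],
  [1, 0, 0],
  [1, 0, 0],
  [0, 0, 0],
], claw=[0, 0, 0, 0], twist=[0, 0, 0, 0])

```text
t: 4.03
tcp_pos: [0.5209, 0.0337, 0.067]
eef_rot: [0.695, 0.719, 0.0, 0.0]
wrist_force: [0.0, -2.4, 5.8]
finger_gap: 0.0155
grip_force: 59.2
```

Call:
play_rows([
  [1, 0, 0],
  [1, 0, 0],
  [0, 0, 0],
], claw=[0, 0, 0], twist=[0, 0, 0])

```text
t: 4.4
tcp_pos: [0.5209, 0.035, 0.0671]
eef_rot: [0.695, 0.719, -0.0, 0.001]
wrist_force: [0.3, -6.2, 7.4]
finger_gap: 0.0152
grip_force: 59.6
```

Call:
play_rows([
  [-1, 0, 0],
  [0, 0, -4],
  [0, 0, 0],
  [-30, 0, 0],
  [-30, 0, 0],
], claw=[0.6, 0.6, 0.6, 0.6, 0.6], twist=[0, 0, 0, 0, 0])

```text
t: 5.03
tcp_pos: [0.5228, -0.0256, 0.0708]
eef_rot: [0.694, 0.72, -0.0, 0.0]
wrist_force: [0.3, 0.7, -0.1]
finger_gap: 0.0512
grip_force: 0.0
```

Call:
play_rows([
  [0, 0, 2],
  [0, 0, 0],
  [0, 0, 0],
  [0, 0, 0],
  [0, 0, 0],
], claw=[0.6, 0, 0, 0, 0], twist=[0, 0, 0, 0, 0])

```text
t: 5.65
tcp_pos: [0.5227, -0.0242, 0.069]
eef_rot: [0.694, 0.72, 0.0, -0.0]
wrist_force: [-1.1, 2.0, 5.3]
finger_gap: 0.0151
grip_force: 58.5
```

Call:
play_rows([
  [-5, 0, 0],
  [-10, 0, 0],
  [-10, 0, 0],
  [-10, 0, 0],
  [-5, 0, 0],
], claw=[0, 0, 0, 0, 0], twist=[0, 0, 0, 0, 0])

```text
t: 6.28
tcp_pos: [0.5246, -0.064, 0.0691]
eef_rot: [0.694, 0.72, 0.001, -0.0]
wrist_force: [0.1, 6.8, 8.7]
finger_gap: 0.0152
grip_force: 59.2
```

Call:
play_rows([
  [-5, 0, 0],
  [-5, 0, 0],
  [-2, 0, 0],
  [-2, 0, 0],
  [0, 0, 0],
], claw=[0, 0, 0, 0, 0], twist=[0, 0, 0, 0, 0])

```text
t: 6.9
tcp_pos: [0.5251, -0.0778, 0.0691]
eef_rot: [0.694, 0.72, 0.001, -0.0]
wrist_force: [0.5, 4.4, 6.4]
finger_gap: 0.0155
grip_force: 59.2
```

Call:
play_rows([
  [-2, 0, 0],
  [-2, 0, 0],
  [0, 0, 0],
], claw=[0, 0, 0], twist=[0, 0, 0])

```text
t: 7.28
tcp_pos: [0.5252, -0.0817, 0.0692]
eef_rot: [0.694, 0.72, 0.001, -0.0]
wrist_force: [0.2, 4.0, 9.6]
finger_gap: 0.0154
grip_force: 59.5
```

Run:
```python
from h import *
from station import r
print(pose()[1])
c=r.capture("top");crop(c,212,172,130,50,6.1,"c3")
```

```text
[525.23250012 -81.69663965  69.17416359]
```

View pics/c3.png

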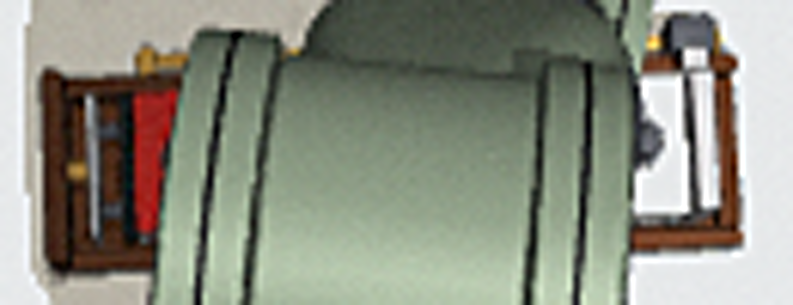

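Call:
play_rows([
  [1, 0, 0],
  [0, 0, -2],
  [0, 0, -30],
  [0, 0, -50],
  [0, 0, 0],
], claw=[0.6, 0.6, 0.6, 0.6, 0.6], twist=[0, 0, 0, 0, 0])

```text
t: 7.95
tcp_pos: [0.5259, -0.0823, 0.1537]
eef_rot: [0.695, 0.719, 0.001, 0.002]
wrist_force: [0.0, 0.4, -1.0]
finger_gap: 0.0515
grip_force: 0.0
```

```bash
python3 -c "
from h import *
plan((464.4,311,140),16.2,9)"
```

```text
t 7.95 tcp [525.9 -82.3 153.7] yang 1.99 F [ 0.   0.4 -1. ] gap 51.5 tilt [ 0.005 -0.001 -1.   ]
[[44.0, -5.0, 1.0], [44.0, -4.0, 1.0], [44.0, -3.0, 1.0], [44.0, -2.0, 1.0], [44.0, -0.0, 1.0], [44.0, 1.0, 1.0], [44.0, 2.0, 1.0], [44.0, 3.0, 1.0], [44.0, 4.0, 1.0]] twist -1.58
```

Call:
play_rows([
  [44, -5, 1],
  [44, -4, 1],
  [44, -3, 1],
  [44, -2, 1],
  [44, 0, 1],
], claw=[0.6, 0.6, 0.6, 0.6, 0.6], twist=[-1.6, -1.6, -1.6, -1.6, -1.6])

```text
t: 8.57
tcp_pos: [0.4904, 0.1373, 0.1454]
eef_rot: [0.643, 0.766, -0.0, -0.0]
wrist_force: [0.9, -0.4, 0.5]
finger_gap: 0.0515
grip_force: 0.0
```

Call:
play_rows([
  [44, 1, 1],
  [44, 2, 1],
  [44, 3, 1],
  [44, 4, 1],
  [0, 0, 0],
], claw=[0.6, 0.6, 0.6, 0.6, 0.6], twist=[-1.6, -1.6, -1.6, -1.6, 0])

```text
t: 9.2
tcp_pos: [0.4613, 0.3131, 0.1409]
eef_rot: [0.597, 0.802, -0.0, -0.001]
wrist_force: [0.3, -0.6, -0.2]
finger_gap: 0.0515
grip_force: 0.0
```

Run:
```python
from h import *
from station import r
plan((464.4,311,57),16.2,4)
s,p,M=pose();c=r.capture("wrist");pickle.dump((p,M,c),open("w2.pkl","wb"))
crop(c,0,0,512,384,1.5,"w2")
```

```text
t 9.2 tcp [461.3 313.1 140.9] yang 16.67 F [ 0.3 -0.6 -0.2] gap 51.5 tilt [-0.001  0.001 -1.   ]
[[-1.0, 1.0, 21.0], [-1.0, 1.0, 21.0], [-1.0, 1.0, 21.0], [-1.0, 1.0, 21.0]] twist 0.12
```

View pics/w2.png

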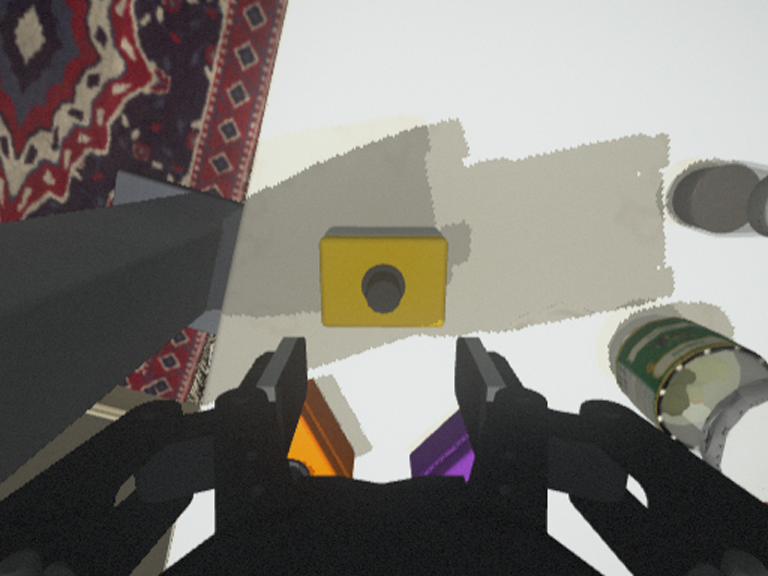

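Run:
```python
from h import *
w=pickle.load(open("w2.pkl","rb"));g=lambda u,v,z:wat(w,(u+.5)/1.5-.5,(v+.5)/1.5-.5,z)
print(g(383,292,74)); P=[g(*q,50) for q in((320,237),(447,238),(446,327),(322,326))];print(P,np.mean(P,0))
p=g(383,292,74);print("tool offs",w[1].T@(p-w[0]))
```

```text
[461.2 317.2  74. ]
[array([422.3, 330.1,  50. ]), array([487.5, 349.1,  50. ]), array([503.4, 300.9,  50. ]), array([436.1, 281.3,  50. ])] [462.325 315.35   50.   ]
tool offs [ 3.93867957  1.1359123  66.92355765]
```

Call:
play_rows([
  [2, 0, 20],
  [0, 0, 25],
  [0, 0, 25],
  [0, 0, 12],
  [0, 0, 0],
], claw=[0.6, 0.6, 0.6, 0.6, 0.6], twist=[0, 0, 0, 0, 0])

```text
t: 9.88
tcp_pos: [0.4623, 0.3113, 0.0595]
eef_rot: [0.599, 0.8, -0.001, -0.0]
wrist_force: [0.3, -0.0, 0.4]
finger_gap: 0.0516
grip_force: 0.0
```

Call:
play_rows([
  [0, 0, 0],
  [0, 0, 0],
  [0, 0, 0],
  [0, 0, 0],
  [0, 0, 0],
], claw=[0, 0, 0, 0, 0], twist=[0, 0, 0, 0, 0])

```text
t: 10.5
tcp_pos: [0.4629, 0.3122, 0.0607]
eef_rot: [0.599, 0.801, 0.001, 0.0]
wrist_force: [0.9, -0.4, 7.2]
finger_gap: 0.0149
grip_force: 58.4
```

Call:
play_rows([
  [0, 0, -10],
  [0, 0, -30],
  [0, 0, -40],
  [0, 0, -30],
  [0, 0, 0],
], claw=[0, 0, 0, 0, 0], twist=[0, 0, 0, 0, 0])

```text
t: 11.12
tcp_pos: [0.4628, 0.3124, 0.1721]
eef_rot: [0.599, 0.801, 0.002, 0.001]
wrist_force: [-0.0, -0.8, -3.2]
finger_gap: 0.0154
grip_force: 59.1
```

Run:
```python
from h import *
from station import r
plan((522.4,-24,155),2.2,8)
s,p,M=pose();c=r.capture("wrist");pickle.dump((p,M,c),open("w3.pkl","wb"))
crop(c,150,100,220,160,3,"w3")
```

```text
t 11.12 tcp [462.8 312.4 172.1] yang 16.4 F [-0.  -0.8 -3.2] gap 15.4 tilt [ 0.003  0.002 -1.   ]
[[-42.0, -5.0, 2.0], [-43.0, -3.0, 2.0], [-43.0, -2.0, 2.0], [-43.0, -1.0, 2.0], [-43.0, 1.0, 2.0], [-43.0, 2.0, 2.0], [-43.0, 3.0, 2.0], [-42.0, 5.0, 2.0]] twist 1.78
```

View pics/w3.png

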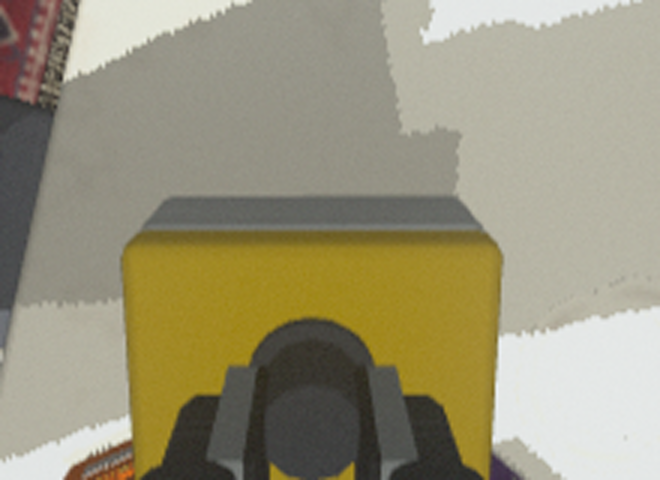

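Run:
```python
from h import *
w=pickle.load(open("w3.pkl","rb"))
for q in((310,232,161.4),(135,240,161.4),(490,240,161.4),(312,430,185.4),(190,197,111.4),(450,197,111.4)):
    u,v,z=q;X=wat(w,150+(u+.5)/3-.5,100+(v+.5)/3-.5,z);print((w[1].T@(X-w[0])).round(1))
```

```text
[30.4 -0.4 10.7]
[ 28.9 -31.7  10.6]
[28.9 31.9 10.8]
[  3.4  -0.  -13.3]
[ 27.2 -28.6  60.6]
[27.2 32.4 60.8]
```

Call:
play_rows([
  [-25, -4, 0],
  [-40, -4, 0],
  [-43, -3, 0],
  [-43, -1, 0],
  [-43, 0, 0],
], claw=[0, 0, 0, 0, 0], twist=[1.8, 1.8, 1.8, 1.8, 1.8])

```text
t: 11.8
tcp_pos: [0.492, 0.1183, 0.1689]
eef_rot: [0.66, 0.751, -0.001, -0.0]
wrist_force: [1.2, -0.3, -4.0]
finger_gap: 0.0149
grip_force: 59.0
```

Call:
play_rows([
  [-43, 1, 0],
  [-43, 3, 0],
  [-40, 4, 0],
  [-25, 4, 0],
  [0, 0, 0],
], claw=[0, 0, 0, 0, 0], twist=[1.8, 1.8, 1.6, 0, 0])

```text
t: 12.42
tcp_pos: [0.5173, -0.0316, 0.1689]
eef_rot: [0.694, 0.72, -0.001, -0.0]
wrist_force: [0.1, 0.5, -3.5]
finger_gap: 0.0152
grip_force: 59.0
```

Call:
play_rows([
  [0, 0, 0],
  [0, 0, 0],
], claw=[0, 0], twist=[0, 0])

```text
t: 12.68
tcp_pos: [0.5175, -0.0289, 0.1695]
eef_rot: [0.693, 0.721, -0.0, -0.0]
wrist_force: [-0.4, -0.8, -2.8]
finger_gap: 0.0154
grip_force: 59.0
```

Run:
```python
from h import *
from station import r
plan((522.4,-27,140),2.2,2)
s,p,M=pose();c=r.capture("wrist");pickle.dump((p,M,c),open("w4.pkl","wb"))
crop(c,120,60,270,200,2.9,"w4")
```

```text
t 12.68 tcp [517.5 -28.9 169.5] yang 2.27 F [-0.4 -0.8 -2.8] gap 15.4 tilt [-0.001  0.    -1.   ]
[[1.0, 2.0, 15.0], [1.0, 2.0, 15.0]] twist 0.04
```

View pics/w4.png

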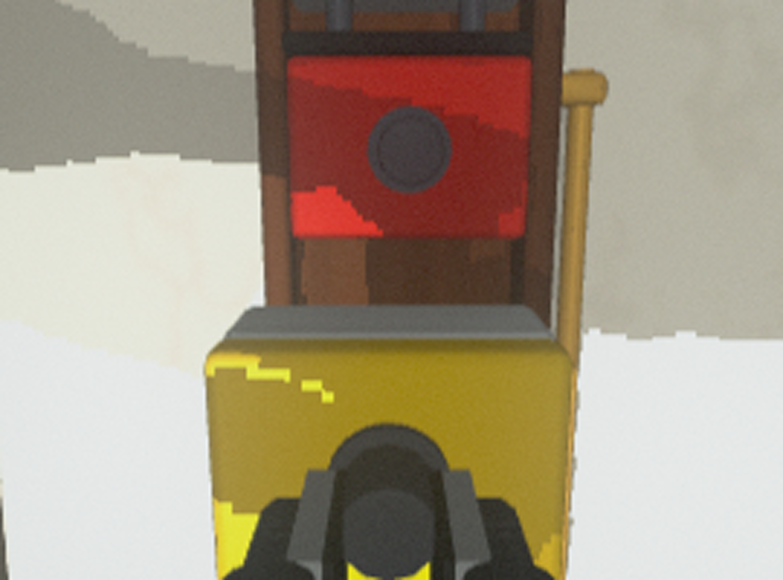

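Run:
```python
from h import *
w=pickle.load(open("w4.pkl","rb"))
g=lambda u,v,z:wat(w,120+(u+.5)/2.9-.5,60+(v+.5)/2.9-.5,z)
print("red knob",g(410,148,84),"edges",g(289,145,60),g(528,145,60),"near",g(410,237,60),"far",g(410,56,60))
print("front wall",g(266,280,24),g(290,280,24),"back",g(522,280,40),g(553,280,40))
print("yel bottom",g(240,307,108.8),g(540,307,108.8),"lid",g(213,350,158.8),g(565,350,158.8))
```

```text
red knob [520.6  35.4  84. ] edges [486.6  34.6  60. ] [554.9  37.3  60. ] near [522.4   9.9  60. ] far [520.  60.  60.]
front wall [475.1 -10.5  24. ] [483.3 -10.2  24. ] back [559.6  -4.6  40. ] [569.6  -4.2  40. ]
yel bottom [480.5  -3.3 108.8] [ 5.532e+02 -4.000e-01  1.088e+02] lid [483.9  -1.7 158.8] [549.1   0.9 158.8]
```

Call:
play_rows([
  [3.3, 5, 10],
  [0, 0, 20],
  [0, 0, 10],
  [0, 0, 0],
  [0, 0, 0],
], claw=[0, 0, 0, 0, 0], twist=[0, 0, 0, 0, 0])

```text
t: 13.35
tcp_pos: [0.5228, -0.0263, 0.1302]
eef_rot: [0.693, 0.72, 0.0, 0.0]
wrist_force: [0.2, -0.1, -1.8]
finger_gap: 0.0147
grip_force: 59.0
```

Call:
play_rows([
  [0, 0, 15],
  [0, 0, 15],
  [0, 0, 10],
  [0, 0, 7],
  [0, 0, 0],
], claw=[0, 0, 0, 0, 0], twist=[0, 0, 0, 0, 0])

```text
t: 13.98
tcp_pos: [0.5224, -0.0263, 0.0824]
eef_rot: [0.693, 0.721, -0.0, -0.0]
wrist_force: [-0.1, 0.2, -2.2]
finger_gap: 0.015
grip_force: 59.0
```

Call:
play_rows([
  [0, 0, 5],
  [0, 0, 3],
  [0, 0, 2],
  [0, 0, 0],
], claw=[0, 0, 0, 0], twist=[0, 0, 0, 0])

```text
t: 14.48
tcp_pos: [0.5226, -0.0263, 0.0728]
eef_rot: [0.693, 0.721, -0.0, -0.0]
wrist_force: [0.3, -0.4, -2.8]
finger_gap: 0.0152
grip_force: 59.0
```

Call:
play_rows([
  [0, 0, 1],
  [0, 0, 1],
  [0, 0, 0.5],
  [0, 0, 0],
], claw=[0, 0, 0, 0], twist=[0, 0, 0, 0])

```text
t: 14.98
tcp_pos: [0.5228, -0.0263, 0.0707]
eef_rot: [0.693, 0.721, 0.0, 0.0]
wrist_force: [-0.2, 0.6, 6.4]
finger_gap: 0.0151
grip_force: 60.1
```

Call:
play_rows([
  [0, 0, 0],
  [0, 0, -2],
  [0, 0, -30],
  [0, 0, -50],
  [-20, 0, -10],
], claw=[0.6, 0.6, 0.6, 0.6, 0.6], twist=[0, 0, 0, 0, 0])

```text
t: 15.6
tcp_pos: [0.5243, -0.0454, 0.165]
eef_rot: [0.693, 0.721, 0.001, 0.001]
wrist_force: [-0.2, -1.3, -0.7]
finger_gap: 0.0514
grip_force: 0.0
```

Call:
play_rows([
  [-45, 0, 0],
  [-50, 0, 0],
  [-50, 0, 0],
  [-50, 0, 0],
  [-20, 0, 0],
], claw=[0, 0, 0, 0, 0], twist=[0, 0, 0, 0, 0])

```text
t: 16.23
tcp_pos: [0.5309, -0.2641, 0.1623]
eef_rot: [0.695, 0.719, -0.0, 0.0]
wrist_force: [0.4, 0.9, -0.2]
finger_gap: 0.0001
grip_force: 0.0
```

Run:
```python
from h import *
from station import r
plan((531,-255,40),2.3,3)
s,p,M=pose();c=r.capture("wrist");pickle.dump((p,M,c),open("w5.pkl","wb"))
a=np.vstack([c["color"]]);crop(c,0,0,512,384,1.5,"w5")
c=r.capture("top");pickle.dump(c,open("top2.pkl","wb"));
t=c["color"][172:222,212:342,::-1]
im=cv2.imread("pics/w5.png")[:430];t=cv2.resize(t,None,fx=1.3*768/169,fy=1.3*768/169)[:, :768][:170] if 0 else cv2.resize(t,(416,160))
o=np.zeros((592,768,3),np.uint8);o[:430]=im;o[430:590,:416]=t;cv2.imwrite("pics/w5.png",o)
```

```text
t 16.23 tcp [ 530.9 -264.1  162.3] yang 2.02 F [ 0.4  0.9 -0.2] gap 0.1 tilt [-0.    -0.001 -1.   ]
[[3.0, 0.0, 41.0], [3.0, 0.0, 41.0], [3.0, 0.0, 41.0]] twist -0.09
```

View pics/w5.png

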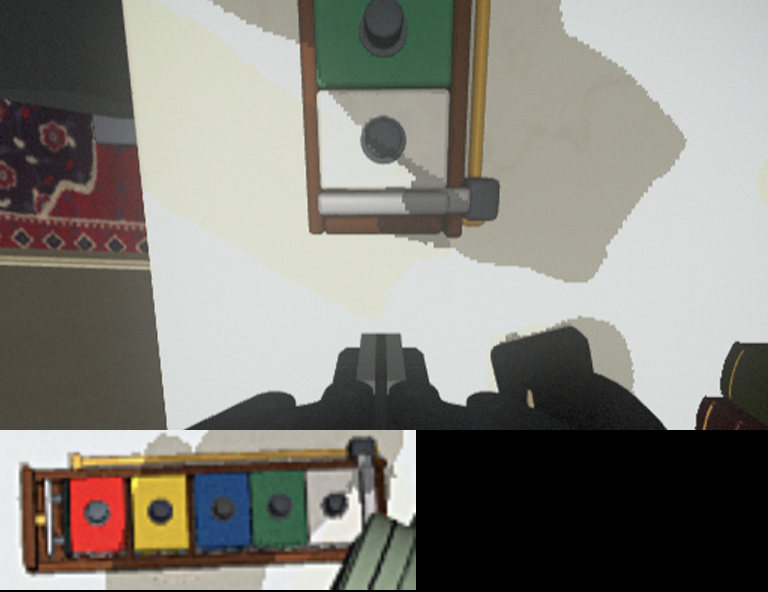

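Run:
```python
from h import *
w=pickle.load(open("w5.pkl","rb"));g=lambda u,v,z:wat(w,(u+.5)/1.5-.5,(v+.5)/1.5-.5,z)
print("outer",g(380,214,71),"inner",g(380,191,71),"lip",g(380,234,24),"ends",g(320,205,71),g(447,200,71))
print("black",[g(495,355,z) for z in(0,100)],"depth",w[2]["depth"][int(355/1.5),int(530/1.5)])
```

```text
outer [ 529.2 -224.6   71. ] inner [ 528.8 -212.7   71. ] lip [ 529.8 -242.7   24. ] ends [ 497.5 -221.    71. ] [ 564. -216.   71.]
black [array([ 619.5, -335. ,    0. ]), array([ 589.6, -290. ,  100. ])] depth 0.31125173
```

Call:
play_rows([
  [5, 0, 40],
  [0, 0, 45],
  [0, 0, 36],
  [0, 0, 0],
  [0, 0, 0],
], claw=[0, 0, 0, 0, 0], twist=[0, 0, 0, 0, 0])

```text
t: 16.95
tcp_pos: [0.5321, -0.2557, 0.0428]
eef_rot: [0.693, 0.721, 0.0, 0.001]
wrist_force: [-0.4, 0.7, 0.3]
finger_gap: -0.0001
grip_force: 0.0
```

Call:
play_rows([
  [6, 0, 0],
  [4, 0, 0],
  [4, 0, 0],
  [4, 0, 0],
  [2, 0, 0],
], claw=[0, 0, 0, 0, 0], twist=[0, 0, 0, 0, 0])

```text
t: 17.58
tcp_pos: [0.5307, -0.2358, 0.0414]
eef_rot: [0.693, 0.721, -0.0, -0.0]
wrist_force: [0.1, 0.2, 0.3]
finger_gap: -0.0002
grip_force: 0.0
```

Call:
play_rows([
  [2, 0, 0],
  [2, 0, 0],
  [1.5, 0, 0],
  [1.5, 0, 0],
  [1, 0, 0],
], claw=[0, 0, 0, 0, 0], twist=[0, 0, 0, 0, 0])

```text
t: 18.2
tcp_pos: [0.5303, -0.2282, 0.0413]
eef_rot: [0.693, 0.721, -0.0, 0.0]
wrist_force: [0.7, -4.9, -1.5]
finger_gap: 0.0001
grip_force: 2.7
```

Call:
play_rows([
  [1, 0, 0],
  [1, 0, 0],
  [1, 0, 0],
  [0, 0, 0],
], claw=[0, 0, 0, 0], twist=[0, 0, 0, 0])

```text
t: 18.7
tcp_pos: [0.5302, -0.2252, 0.0414]
eef_rot: [0.693, 0.721, -0.0, 0.0]
wrist_force: [0.1, -3.9, 0.3]
finger_gap: -0.0003
grip_force: 2.2
```

Call:
play_rows([
  [1, 0, 0],
  [0.5, 0, 0],
  [0.5, 0, 0],
  [0, 0, 0],
], claw=[0, 0, 0, 0], twist=[0, 0, 0, 0])

```text
t: 19.2
tcp_pos: [0.5301, -0.2233, 0.0414]
eef_rot: [0.693, 0.72, -0.0, 0.0]
wrist_force: [-0.9, -4.9, 1.1]
finger_gap: -0.0003
grip_force: 2.5
```

Call:
play_rows([
  [0.5, 0, 0],
  [0.5, 0, 0],
  [0, 0, 0],
], claw=[0, 0, 0], twist=[0, 0, 0])

```text
t: 19.58
tcp_pos: [0.5301, -0.2222, 0.0413]
eef_rot: [0.693, 0.72, -0.0, 0.0]
wrist_force: [0.5, -4.6, -1.2]
finger_gap: -0.0004
grip_force: 2.5
```

Call:
play_rows([
  [0.5, 0, 0],
  [0.5, 0, 0],
  [0, 0, 0],
], claw=[0, 0, 0], twist=[0, 0, 0])

```text
t: 19.95
tcp_pos: [0.53, -0.2215, 0.0414]
eef_rot: [0.694, 0.72, -0.0, 0.0]
wrist_force: [0.4, -5.6, -1.5]
finger_gap: -0.0001
grip_force: 3.2
```

Call:
play_rows([
  [0.5, 0, 0],
  [0.5, 0, 0],
  [0, 0, 0],
], claw=[0, 0, 0], twist=[0, 0, 0])

```text
t: 20.32
tcp_pos: [0.5301, -0.2211, 0.0414]
eef_rot: [0.694, 0.72, -0.0, 0.001]
wrist_force: [0.2, -8.6, -1.4]
finger_gap: -0.0001
grip_force: 4.7
```

Call:
play_rows([
  [0.5, 0, 0],
  [0.5, 0, 0],
  [0, 0, 0],
], claw=[0, 0, 0], twist=[0, 0, 0])

```text
t: 20.7
tcp_pos: [0.53, -0.2206, 0.0414]
eef_rot: [0.694, 0.72, -0.001, 0.001]
wrist_force: [1.5, -11.6, -2.8]
finger_gap: -0.0001
grip_force: 6.3
```

Call:
play_rows([
  [0.5, 0, 0],
  [0.5, 0, 0],
  [0.2, 0, 0],
  [0, 0, 0],
], claw=[0, 0, 0, 0], twist=[0, 0, 0, 0])

```text
t: 21.2
tcp_pos: [0.53, -0.2201, 0.0414]
eef_rot: [0.694, 0.72, -0.001, 0.001]
wrist_force: [1.6, -16.2, -5.3]
finger_gap: 0.0001
grip_force: 8.3
```

Call:
play_rows([
  [0, 0, 0],
  [0, 0, 0],
], claw=[0, 0], twist=[0, 0])

```text
t: 21.45
tcp_pos: [0.5299, -0.2201, 0.0414]
eef_rot: [0.694, 0.72, -0.001, 0.001]
wrist_force: [1.5, -16.6, -4.1]
finger_gap: 0.0002
grip_force: 8.3
```

Call:
play_rows([
  [-2, 0, 0],
  [-4, 0, 0],
  [-10, 0, 0],
  [-12, 0, 0],
  [0, 0, -30],
], claw=[0, 0, 0, 0, 0], twist=[0, 0, 0, 0, 0])

```text
t: 22.08
tcp_pos: [0.5298, -0.2472, 0.0702]
eef_rot: [0.694, 0.72, -0.001, -0.001]
wrist_force: [0.8, 0.6, 1.0]
finger_gap: -0.0001
grip_force: 0.0
```

Call:
play_rows([
  [0, 0, -50],
  [0, -40, -50],
  [0, -50, 0],
  [0, -50, 0],
  [0, 0, 0],
], claw=[0, 0, 0, 0, 0], twist=[0, 0, 0, 0, 0])

```text
t: 22.7
tcp_pos: [0.3892, -0.2523, 0.1707]
eef_rot: [0.695, 0.719, -0.001, -0.0]
wrist_force: [1.0, 0.8, 0.5]
finger_gap: -0.0
grip_force: 0.0
```

Run:
```python
from h import *
from station import r
print(pose()[1])
c=r.capture("top");a=c["color"][172:222,212:342,::-1];b=c["color"][100:260,90:420,::-1]
o=np.zeros((600,793,3),np.uint8);o[:305]=cv2.resize(a,(793,305),interpolation=2);o[305:595,:598]=cv2.resize(b,(598,290));cv2.imwrite("pics/f.png",o)
```

```text
[ 389.2399027  -252.31171093  170.71675307]
```

View pics/f.png

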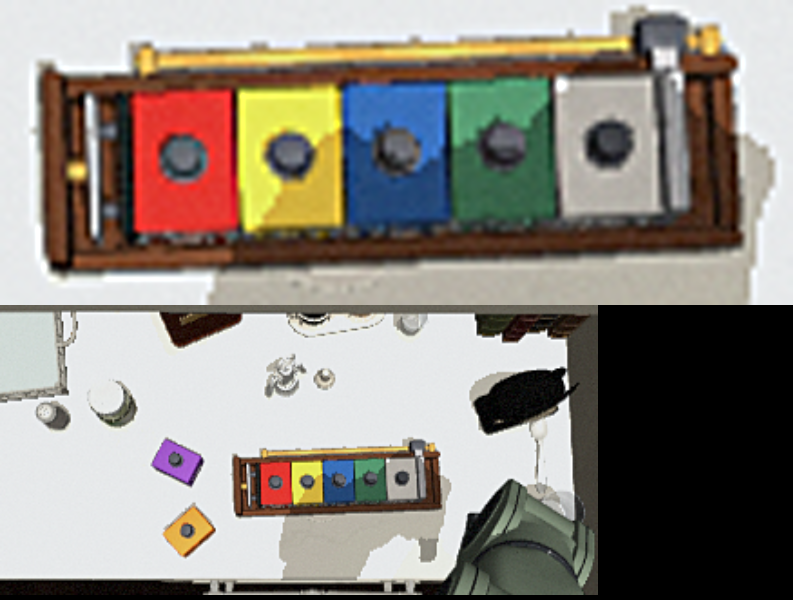

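The final picture shows all five tins closed up square in the order red (x≈183 px), yellow (290), blue (397), green (503), white (608). The plate is against the row, and the jar and shaker have not moved.

```bash
python3 -c "
from station import r
print(r.job_done())"
```

```text
the job is handed in; nothing more can be done
None
```

The job is handed in at about 23 s: the yellow tin stands on the rack floor directly right of the red one, and the five-tin row was closed against the pad with a final push of about 16 N; I never touched the glass, olive jar or salt shaker, though the arm partly hid the glass in the last picture.

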